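Offer up the cast lever level over its pivot pin

TASK

Slide the cast lever out along the deck until its hub is fully clear of the low shelf, without lifting it off the deck on the way, then lift it by its balance point. Hold it level about 4 cm above the tip of the fixture's pin, the hub's bore centred over the pin and the bar lined up over the fork, so that a washer can be slipped underneath, and finish while still holding it there. The lever must not touch the shelf or the fixture, and the jar, the screwdriver, the offcut on the shelf and the washer on the fixture stay where they are.

Things in the scene. Friction and masses are not known exactly. Their poses are not given: they have to be found in the camera images.
- lever: Cast steel lever, 0.5 to 0.8 kg, lying flat on the deck. Origin: hub axis at the hub's underside; z up, x along the bar from hub to eye. Hub 48 diameter, 36 tall, 20 bore through. Bar 14 wide, 16 tall (12 to 28 above the underside), x = 24 to 178. Eye: boss 24 diameter, 30 tall, at x = 190. Balances at x = 60. At the start hub and balance point are under the low shelf, the eye end sticks out.
- lever_balance (a point): the lever's balance point (its centre of mass, to 2 mm): 60 from the hub's axis along the bar, at mid-height of the bar (20 above the lever's underside). Axes as the lever's.
- lever_eye (a point): centre of the lever's eye, 190 from the hub's axis, 20 above the underside. Axes as the lever's.
- rack: Fixed wooden cubby. Origin on the bench below the middle of the low shelf's front edge; x points out from under the shelf along the deck. Deck: top 12 above the bench, 130 wide, x = -150 to +270, flat and open in front of the shelf. Under the shelf (x = -150 to 0) two side walls, inner faces at y = -30 and +30, and a back wall, so the lever can only leave along +x.
- shelf: The low shelf board fixed over the rear of the deck: 130 wide, 160 deep, 16 thick, with a strip of wood and an offcut on it (up to 104 above the bench). Underside 66 above the bench, 18 above the hub. Origin: middle of its front edge at the underside; it reaches from there to x = -160 (x as the rack's).
- fixture: Fixed pivot fixture on a wooden board 250 x 100 x 18. Origin on the bench below the pin's axis; x points from pin to fork. A steel boss 48 diameter (top 38 above the bench) carries an upright pin, 14 diameter, tip 75 above the bench. At x = 140 an aluminium fork of two prongs 24 apart, tips 75 above the bench, meant for the lever's bar when its hub is on the pin.
- pin_top (a point): centre of the pin's tip, 75 above the bench. Axes as the fixture's.
- fork_top (a point): middle between the tips of the fork's prongs, 140 from the pin, 75 above the bench.
- offcut: loose wood offcut 70 x 35 x 22 lying on top of the low shelf; only a bystander. Origin: on its underside, middle.
- washer: brass washer, 32 outside, 5 thick, lying on the fixture's board between pin and fork; only a bystander. Origin: on its underside, middle.
- screwdriver: screwdriver lying on the bench near the robot, on its right; only a bystander. Origin: on its underside.
- jar: jar with a steel lid, 66 diameter, 85 tall, at the front left; only a bystander. Origin: on its underside, middle.

How it is judged:
By the outcome, as a careful person would: the job done as asked, in the order asked, and still so for the second after the job is handed in, while the arm keeps its last pose, push and grip.
It also fails if it takes over 48 s, if anything falls off the work surface, if the arm or the gripper's body presses on something with over 40 N, if the wrist force passes 120 N, or if a joint passes its speed limit or range.

ROBOT

A 6-joint arm with a two-finger parallel gripper is mounted at the origin on the work surface. World frame = base frame: x ahead of the robot, y to its left, z up, the work surface at z = 0. Lengths are in m, angles in rad, forces in N, time in s.
With the tool pointing down it reaches from about 0.275 to 0.725 m from the base axis. Payload 15.9 kg.
Tool frame: the origin (TCP) lies at the very end of the fingers, on their centre line; the grasp point (between the pads) lies 19 mm behind it; y points along the fingers, z is the direction in which the jaws open and shut, and the axes are right-handed (so a half turn about y gives the same grasp; the last joint's range is limited). The gripper opens to 85 mm and grips with 20 to 120 N. Pads are 22 mm wide; open, the fingers measure 114 mm over their backs; the gripper's body (76 mm by 85 mm) begins 54 mm behind the grasp point. The pads swing forward as they close: fully open they stand 13 mm farther back than shut.
Start: joints at [1.104, 0.213, -0.034, 1.323, 0, 1.571], TCP at [0.225, 0.446, 0.231] pointing down, gripper open.
Joint ranges: [-2.98, 2.98], [-0.74, 1.72], [-1.14, 1.35], [-2.1, 2.04], [-1.57, 1.44], [-3.14, 3.14]. Speed limits (rad/s): [1.89, 1.89, 2.39, 2.57, 3.14, 3.14].

INTERFACE

Orientations are given as a unit quaternion [w, x, y, z].
In Python, from plant import bot, eoat, kinematics, sense, viewer, sign_off gives the robot as it stands. The module is installed in compiled form; this text tells all that it offers. Calls block until the motion is done:
- bot.move_pose(position, orientation): joint-space move of the TCP to a pose.
- bot.line_to(position, rotation=None, rate=0.15): straight line of the TCP; rotation=None keeps the orientation; rate is the mean speed in m/s.
- bot.goto_joints(angles): joint-space move.
- eoat.open_jaws() and eoat.close(): open the fingers fully, or close them until they stop; the grip force is fixed at half the most.
- bot.pause(seconds).
- kinematics.ik(position, orientation): joint angles nearest the present ones, or None.
- sense(): the state.
- viewer.capture(name): name is "scene" or "top" or "wrist"; returns a dict with "img" (400x640x3 uint8, red, green, blue), "fx", "fy", "cx", "cy" (pixels), "R" (3x3) and "t" (3): a world point X has camera coordinates R X + t; the wrist camera has in their place "T_tool_cam" (4x4, takes a point from camera to tool coordinates, whose origin is the TCP and whose axes are the tool frame's). Camera axes: x right, y down, z forward; pixel columns grow to the right and rows downward; lengths in m; the calibration is good to about 2 mm. A picture is of the moment at which its call begins: read the wrist's pose just before it. There is no depth.
A pose or a line that the arm cannot do raises bot.MotionError and nothing moves.
- sign_off(): hands the job in, once; it reports no verdict.
The state is a dict: "clock": time; "q": joint angles; "qvel": joint speeds; "effort": joint torques, N m; "position": TCP position; "eef_rot": TCP orientation; "contact_force": force on the tool from outside, world axes, zero at the start; "moment": the same for the moment, N m; "gripper_width": finger opening in m.
Only numpy, scipy, OpenCV 4.12 (cv2) and the standard library are available. Lean on these libraries where they do the work, as an engineer would, in place of code of your own. Each camera call takes 0.05 s, during which the arm holds its last target.

## Working session

There is one attempt and no reset: what is moved stays moved. The work goes in short steps, each a Python script; the robot and the scene stay as the last script left them, time stands still between calls to the robot, and variables do not carry over. Pictures are saved under pics/ and viewed, and the job is handed in when it is done.

```bash
mkdir -p pics; ls; cat > h.py <<'E'
import numpy as np, cv2, json, pickle
from plant import bot, eoat, kinematics, sense, viewer, sign_off
from scipy.spatial.transform import Rotation as Rn
def q2R(q): return Rn.from_quat([q[1],q[2],q[3],q[0]]).as_matrix()
def R2q(R):
    q=Rn.from_matrix(R).as_quat(); return [float(q[3]),float(q[0]),float(q[1]),float(q[2])]
def cap(name,fn):
    s=sense(); c=viewer.capture(name)
    if name=="wrist":
        T=np.eye(4);T[:3,:3]=q2R(s["eef_rot"]);T[:3,3]=s["position"]
        W=T@np.array(c["T_tool_cam"]); Wi=np.linalg.inv(W); c["R"]=Wi[:3,:3]; c["t"]=Wi[:3,3]
    c["R"]=np.array(c["R"]);c["t"]=np.array(c["t"])
    cv2.imwrite(f"pics/{fn}.png",c["img"][:,:,::-1]); pickle.dump(c,open(f"pics/{fn}.pkl","wb")); return c
def load(fn): return pickle.load(open(f"pics/{fn}.pkl","rb"))
def crop(fn,u0,v0,u1,v1,k,out):
    im=cv2.imread(f"pics/{fn}.png")[v0:v1,u0:u1]; cv2.imwrite(f"pics/{out}.png",cv2.resize(im,None,fx=k,fy=k,interpolation=cv2.INTER_CUBIC))
def ray(c,u,v):
    d=c["R"].T@np.array([(u-c["cx"])/c["fx"],(v-c["cy"])/c["fy"],1]); o=-c["R"].T@c["t"]; return o,d/np.linalg.norm(d)
def atz(c,u,v,z):
    o,d=ray(c,u,v); return o+d*(z-o[2])/d[2]
def tri(obs):
    A=np.zeros((3,3));b=np.zeros(3);rs=[]
    for c,u,v in obs:
        o,d=ray(c,u,v);P=np.eye(3)-np.outer(d,d);A+=P;b+=P@o;rs.append((o,P))
    X=np.linalg.solve(A,b); return X,[float(np.linalg.norm(P@(X-o))) for o,P in rs]
def proj(c,X):
    p=c["R"]@np.array(X)+c["t"]; return c["fx"]*p[0]/p[2]+c["cx"],c["fy"]*p[1]/p[2]+c["cy"]
E
python3 - <<'E'
from h import *
s=sense();print({k:np.round(v,3) for k,v in s.items()})
for n in("scene","top","wrist"):
    c=cap(n,n+"0");print(n,c["fx"],np.round(-c["R"].T@c["t"],3),np.round(c["R"][2],3))
E
```

```text
pics
{'clock': np.float64(0.0), 'q': array([ 1.104,  0.213, -0.035,  1.324, -0.   ,  1.571]), 'qvel': array([ 0.001, -0.   , -0.002, -0.001, -0.001,  0.002]), 'effort': array([-2.0000e-03, -6.8615e+01,  4.8712e+01,  1.7000e-02, -0.0000e+00,
        0.0000e+00]), 'position': array([0.225, 0.446, 0.231]), 'eef_rot': array([-0.688,  0.688, -0.164,  0.163]), 'contact_force': array([-0.392, -0.333,  0.163]), 'moment': array([-0.023, -0.01 ,  0.032]), 'gripper_width': np.float64(0.085)}
scene 438.8306346382377 [ 0.873 -0.618  0.836] [-0.376  0.581 -0.722]
top 432.08218850571683 [ 0.392 -0.007  1.141] [ 0.05  -0.029 -0.998]
wrist 359.5090856956108 [0.166 0.477 0.373] [ 0.233 -0.117 -0.965]
```

View pics/scene0.png

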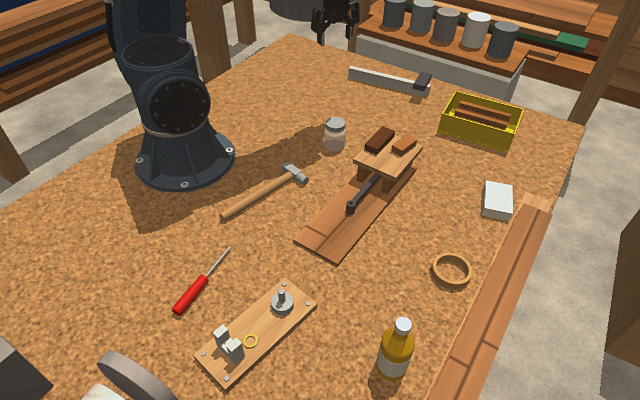

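View pics/top0.png

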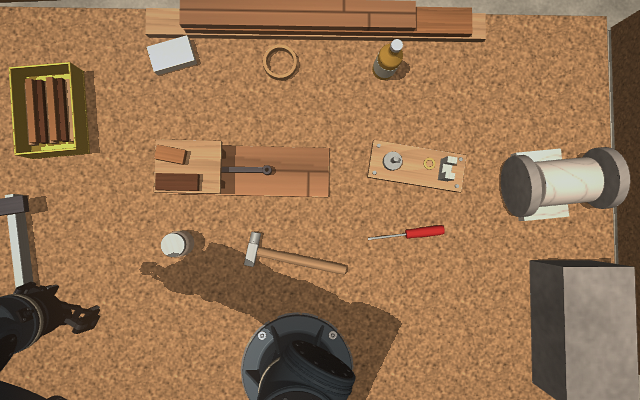

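View pics/wrist0.png

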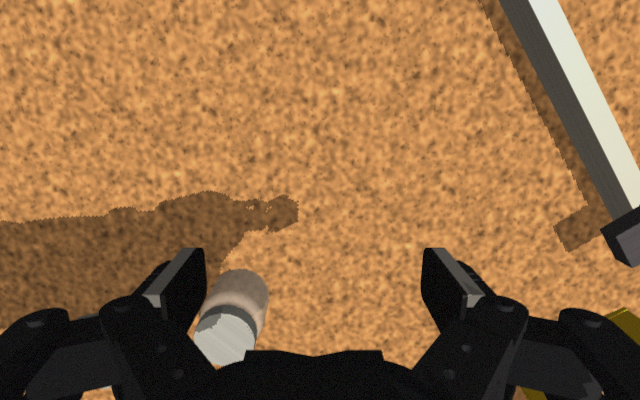

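```bash
python3 - <<'E'
from h import *
crop("top0",145,130,345,205,4,"ct_rack"); crop("top0",355,130,475,200,6,"ct_fix")
crop("scene0",285,115,435,270,4,"cs_rack"); crop("scene0",190,270,330,390,5,"cs_fix")
E
```

```text
(no output)
```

View pics/ct_rack.png

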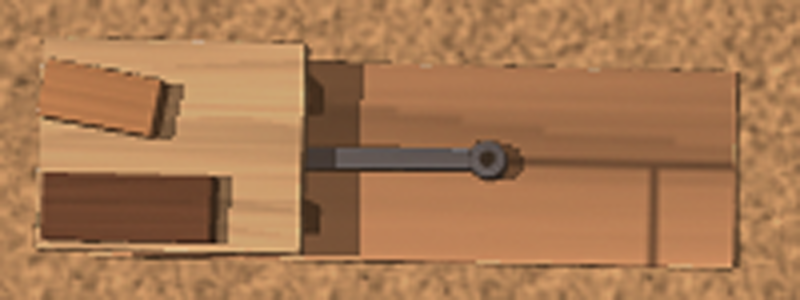

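View pics/ct_fix.png

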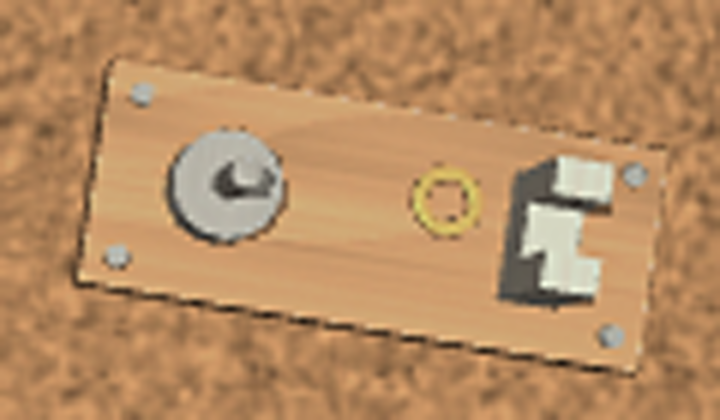

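View pics/cs_rack.png

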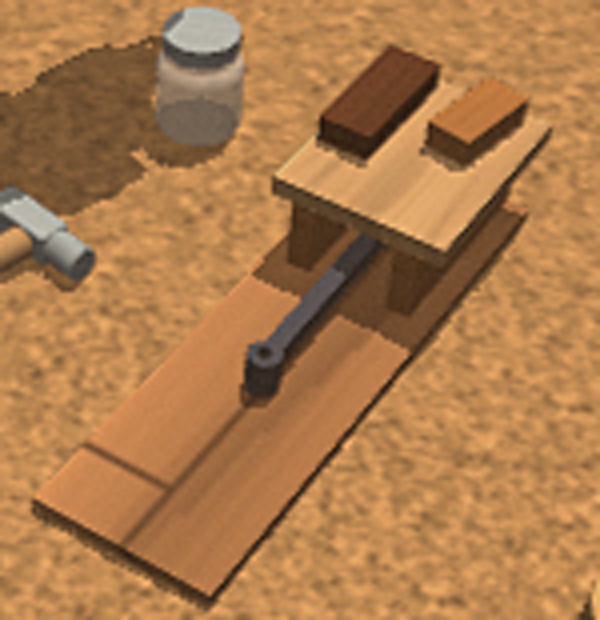

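View pics/cs_fix.png

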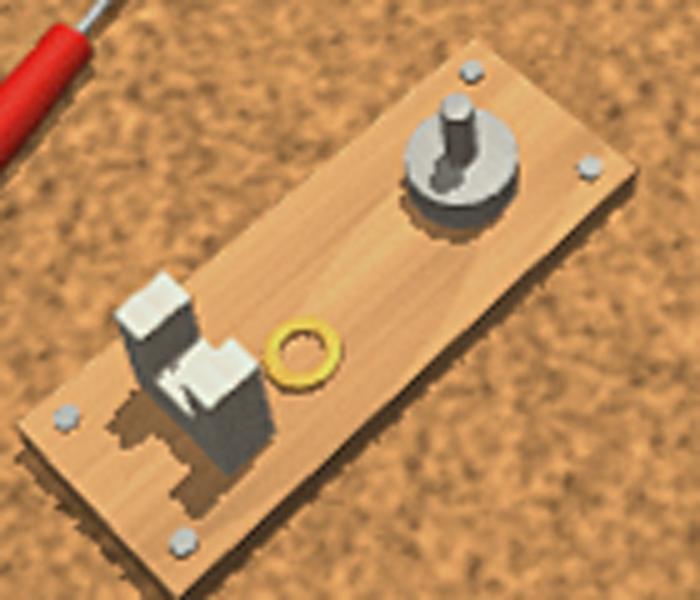

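```bash
python3 - <<'E'
from h import *
t=load("top0");s=load("scene0")
def T(x,y,u0,v0,k): return (u0+(x+.5)/k-.5, v0+(y+.5)/k-.5)
rk=lambda x,y:T(x,y,145,130,4); fx=lambda x,y:T(x,y,355,130,6)
srk=lambda x,y:T(x,y,285,115,4); sfx=lambda x,y:T(x,y,190,270,5)
np.set_printoptions(precision=4,suppress=True)
print("eye",tri([(t,*rk(488,160)),(s,*srk(265,354))]))
e=atz(t,*rk(488,160),.047);print("eye@.047",e, atz(s,*srk(265,354),.047))
print("bar at shelf",atz(t,*rk(312,158),.040), atz(t,*rk(460,159),.040))
print("shelf front",atz(t,*rk(305,44),.082),atz(t,*rk(302,252),.082),'scene',atz(s,*srk(273,182),.082),atz(s,*srk(445,248),.082))
print("shelf corner tri",tri([(t,*rk(305,44)),(s,*srk(445,240))]),tri([(t,*rk(302,252)),(s,*srk(273,176))]))
print("deck end",atz(t,*rk(738,71),.012),atz(t,*rk(735,267),.012), atz(s,*srk(33,500),.012),atz(s,*srk(212,597),.012))
print("boss",atz(t,*fx(227,185),.038),"tri",tri([(t,*fx(227,185)),(s,*sfx(462,160))]))
print("pin scene",atz(s,*sfx(458,103),.075))
print("fork top",atz(t,*fx(582,182),.075),atz(t,*fx(570,275),.075))
print("fork sc",atz(s,*sfx(155,306),.075),atz(s,*sfx(238,372),.075))
print("fixture corners",[atz(t,*fx(*p),.018) for p in((112,60),(668,150),(632,372),(78,282))])
E
```

```text
eye (array([0.5145, 0.08  , 0.0421]), [0.0022019013357972945, 0.002201901335797397])
eye@.047 [0.5121 0.0783 0.047 ] [0.5183 0.0772 0.047 ]
bar at shelf [0.5137 0.1905 0.04  ] [0.5134 0.0967 0.04  ]
shelf front [0.5793 0.1881 0.082 ] [0.4514 0.1884 0.082 ] scene [0.4564 0.1876 0.082 ] [0.5809 0.1933 0.082 ]
shelf corner tri (array([0.5796, 0.1876, 0.0919]), [0.0024047449608061715, 0.0024047449608061685]) (array([0.4529, 0.1892, 0.0841]), [0.00200611850861674, 0.0020061185086168985])
deck end [ 0.5755 -0.0828  0.012 ] [ 0.4463 -0.0807  0.012 ] [ 0.4494 -0.0785  0.012 ] [ 0.5782 -0.0795  0.012 ]
boss [ 0.5384 -0.2446  0.038 ] tri (array([ 0.54  , -0.2441,  0.0353]), [0.0017034821120812487, 0.0017034821120812502])
pin scene [ 0.5404 -0.2412  0.075 ]
fork top [ 0.5354 -0.3857  0.075 ] [ 0.4965 -0.38    0.075 ]
fork sc [ 0.4999 -0.3773  0.075 ] [ 0.5434 -0.3801  0.075 ]
fixture corners [array([ 0.5959, -0.1986,  0.018 ]), array([ 0.5575, -0.4444,  0.018 ]), array([ 0.4595, -0.4268,  0.018 ]), array([ 0.4981, -0.1832,  0.018 ])]
```

```bash
cat >> h.py <<'E'
np.set_printoptions(precision=4,suppress=True)
def ori(ax,flip=False):
    """tool-down orientation with jaws perpendicular to horizontal lever axis ax (2-vector). tool x along +ax, or -ax if flip"""
    a=np.array([ax[0],ax[1],0.]);a/=np.linalg.norm(a)
    if flip:a=-a
    y=np.array([0,0,-1.]);z=np.cross(a,y);return R2q(np.column_stack([a,y,z]))
E
python3 - <<'E'
from h import *
c=load("wrist0");print(np.array(c["T_tool_cam"]));print(q2R(sense()["eef_rot"]))
for f in(0,1):
  print(kinematics.ik([0.515,0.10,0.16],ori([0,-1],f)),kinematics.ik([0.53,-0.29,0.16],ori([-.155,-.988],f)))
E
```

```text
[[-0.0007  0.9654  0.2607 -0.0665]
 [-0.0015 -0.2607  0.9654 -0.1425]
 [ 1.      0.0003  0.0016  0.0009]
 [ 0.      0.      0.      1.    ]]
[[ 0.893  -0.0004  0.45  ]
 [-0.45   -0.0007  0.893 ]
 [ 0.     -1.     -0.0008]]
[ 0.1918  0.2865 -0.1197  1.1646  0.      1.7626] [-0.5007  0.4492  0.1158  1.2374  0.      1.2257]
[ 0.1918  0.2865 -0.1197  1.1646  0.     -1.379 ] [-0.5007  0.4492  0.1158  1.2374  0.     -1.9158]
```

```bash
python3 - <<'E'
from h import *
bot.move_pose([0.515,0.09,0.22],ori([0,-1],1)); bot.pause(.2); cap("wrist","wA"); print(sense()["clock"])
bot.line_to([0.515,0.06,0.15],rate=.25); bot.pause(.2); cap("wrist","wB");print(sense()["clock"])
E
```

```text
2.9083
3.6167
```

View pics/wA.png

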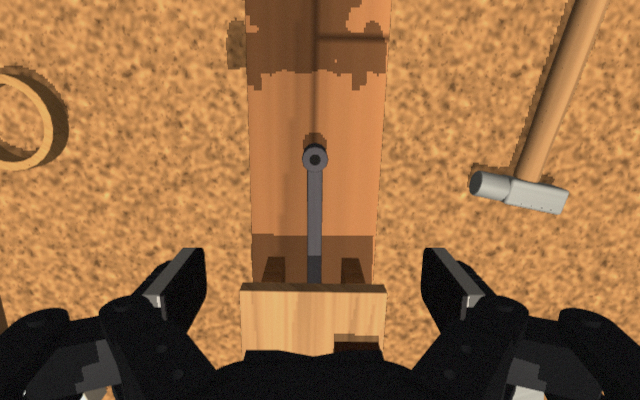

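View pics/wB.png

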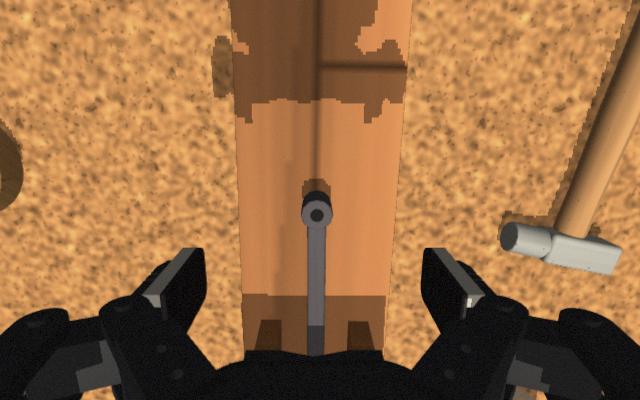

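```bash
python3 - <<'E'
from h import *
crop("wA",240,130,390,300,4,"cA"); crop("wB",230,170,410,360,4,"cB")
E
```

```text
(no output)
```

View pics/cA.png

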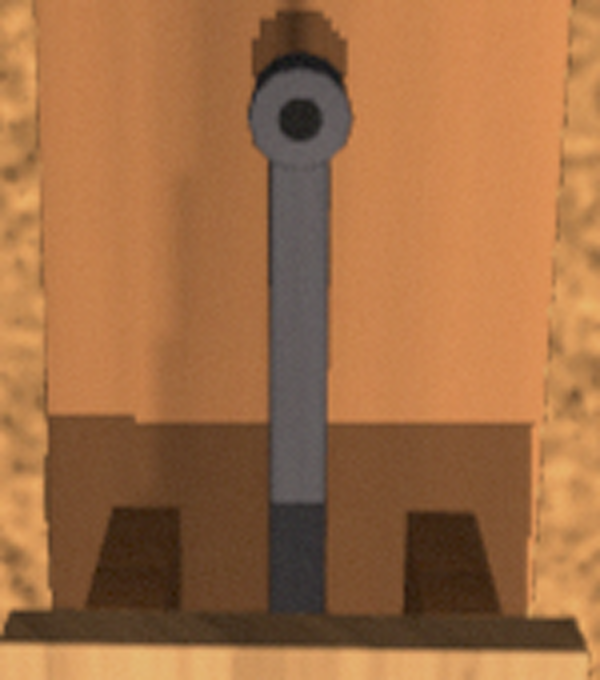

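View pics/cB.png

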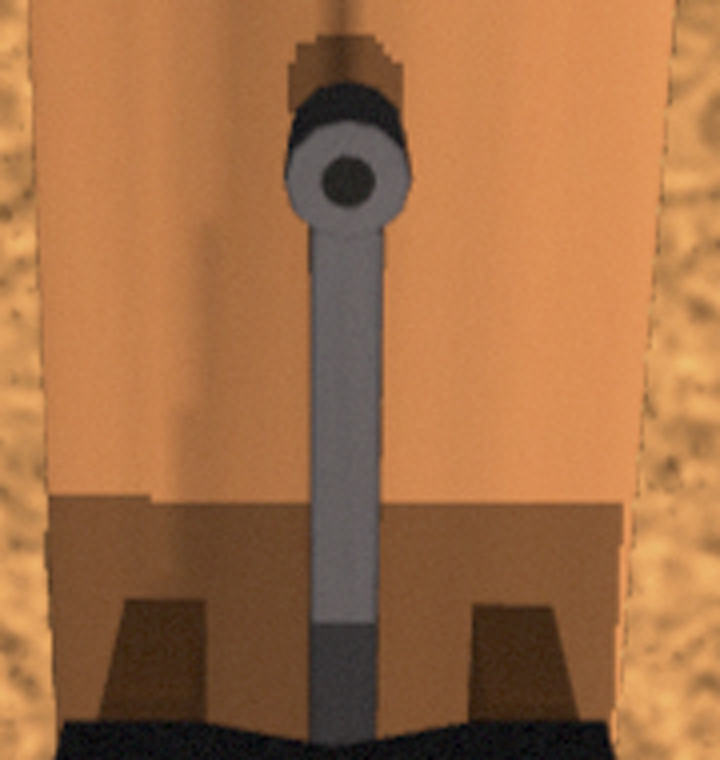

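```bash
python3 - <<'E'
from h import *
A=load("wA");B=load("wB");t=load("top0");s=load("scene0")
a=lambda x,y:(240+(x+.5)/4-.5,130+(y+.5)/4-.5); b=lambda x,y:(230+(x+.5)/4-.5,170+(y+.5)/4-.5)
print("eye",tri([(A,*a(300,119)),(B,*b(348,181))]), atz(A,*a(300,119),.047),atz(B,*b(348,181),.047))
print("barA",atz(A,*a(300,170),.04),atz(A,*a(298,605),.04)); print("barB",atz(B,*b(347,245),.04),atz(B,*b(343,720),.04))
print("shelf underside A",atz(A,*a(15,612),.066),atz(A,*a(575,618),.066),"top",atz(A,*a(0,645),.082),atz(A,*a(588,650),.082))
print("shadow step tri",tri([(A,*a(270,503)),(B,*b(311,624))]),tri([(A,*a(327,503)),(B,*b(377,625))]))
E
```

```text
eye (array([0.5137, 0.0813, 0.0413]), [5.144160237472316e-05, 5.1441602374621616e-05]) [0.5138 0.0803 0.047 ] [0.5137 0.0793 0.047 ]
barA [0.5137 0.0933 0.04  ] [0.514  0.2038 0.04  ]
barB [0.5138 0.0944 0.04  ] [0.5142 0.1998 0.04  ]
shelf underside A [0.579  0.1913 0.066 ] [0.4505 0.1927 0.066 ] top [0.5792 0.1903 0.082 ] [0.4507 0.1914 0.082 ]
shadow step tri (array([0.5208, 0.1751, 0.0424]), [3.96613320696676e-05, 3.966133206980944e-05]) (array([0.5073, 0.1747, 0.0432]), [0.00021044705412621623, 0.00021044705412604463])
```

```bash
python3 - <<'E'
from h import *
q=ori([0,-1],1)
bot.line_to([0.514,0.115,0.12],q,rate=.2)
bot.line_to([0.514,0.115,0.018],q,rate=.1)
s=sense();print(s["clock"],s["position"],s["contact_force"])
eoat.close();s=sense();print(s["clock"],s["position"],s["contact_force"],s["moment"],s["gripper_width"])
cap("wrist","wC");cap("scene","sC")
E
```

```text
5.25 [0.5144 0.1151 0.0186] [0.1867 0.0106 0.3657]
5.9 [0.5141 0.115  0.0182] [-1.2868 -0.676   4.8601] [-0.0748  0.2166 -0.1246] 0.012935146596009105
```

View pics/wC.png

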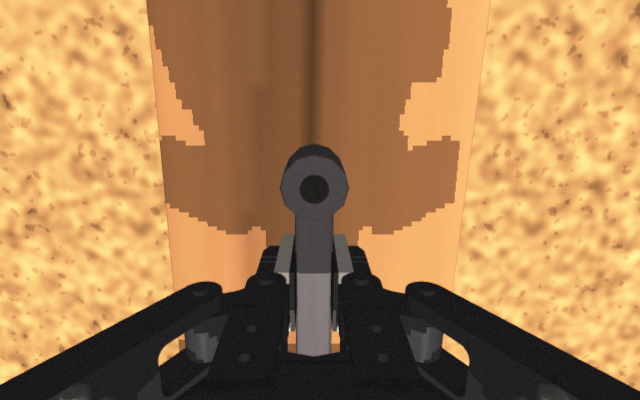

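```bash
python3 - <<'E'
from h import *
for y in(0.09,0.05,0.015,-0.02):
    bot.line_to([0.514-0.008*(0.115-y),y,0.018],rate=.07)
    s=sense();print(s["clock"],s["position"],s["contact_force"],s["moment"],s["gripper_width"])
cap("wrist","wD");cap("scene","sD");cap("top","tD")
crop("sD",285,105,445,275,4,"csD")
E
```

```text
6.5083 [0.5141 0.0891 0.0182] [ 0.0819 -6.2472  7.6723] [-1.1829  0.0289  0.043 ] 0.012954873836418109
7.2333 [0.5137 0.0496 0.0182] [-0.2439 -3.4781  7.0751] [-0.4978  0.0865  0.0134] 0.01291718214086167
7.8833 [0.5134 0.0145 0.0182] [ 0.3702 -3.5339  6.7753] [-0.6264  0.0457  0.0032] 0.01320949328120509
8.5333 [ 0.5132 -0.0205  0.0182] [-0.4142 -3.3382  6.4027] [-0.5803  0.0474  0.0118] 0.012413108445013716
```

View pics/csD.png

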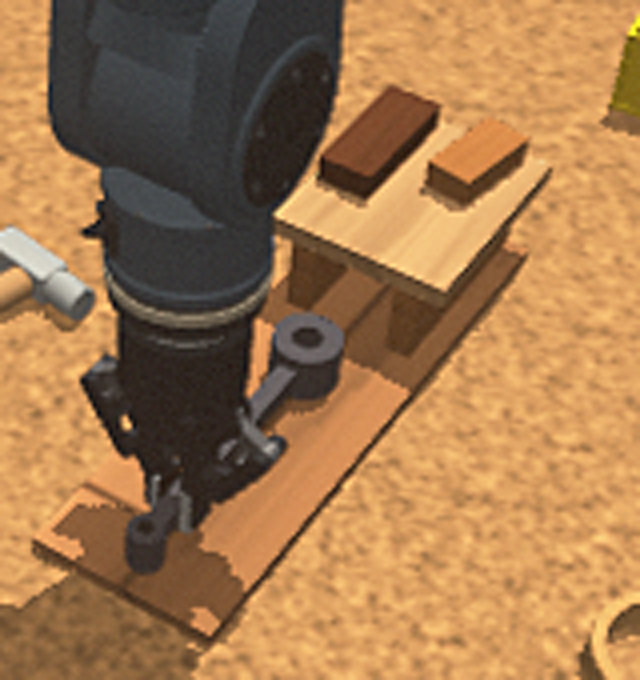

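View pics/tD.png

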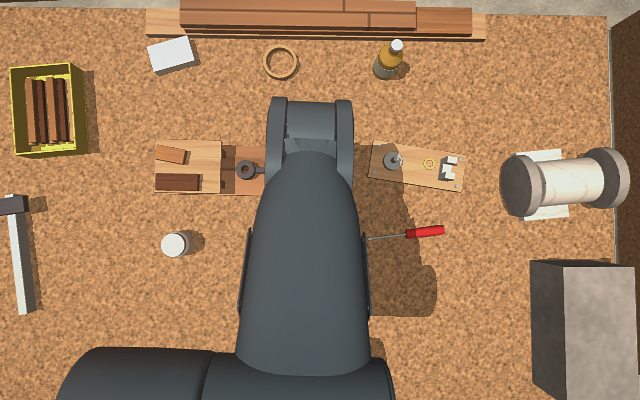

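```bash
python3 - <<'E'
from h import *
q=ori([0,-1],1)
eoat.open_jaws()
bot.line_to([0.513,-0.02,0.07],rate=.15)
bot.line_to([0.513,0.06,0.20],rate=.3);bot.pause(.15);cap("wrist","wE")
bot.line_to([0.513,0.08,0.15],rate=.3);bot.pause(.15);cap("wrist","wF");print(sense()["clock"])
for n,o in(("wE","cE"),("wF","cF")): crop(n,220,40,420,360,2.5,o)
E
```

```text
11.275
```

View pics/cE.png

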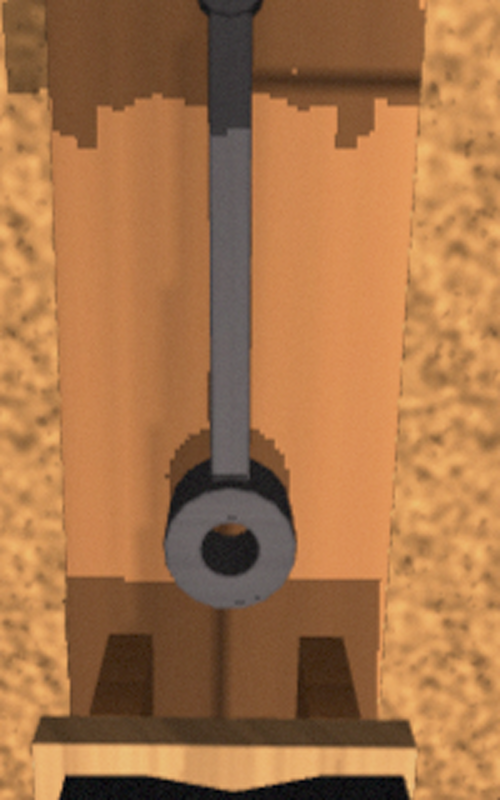

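View pics/cF.png

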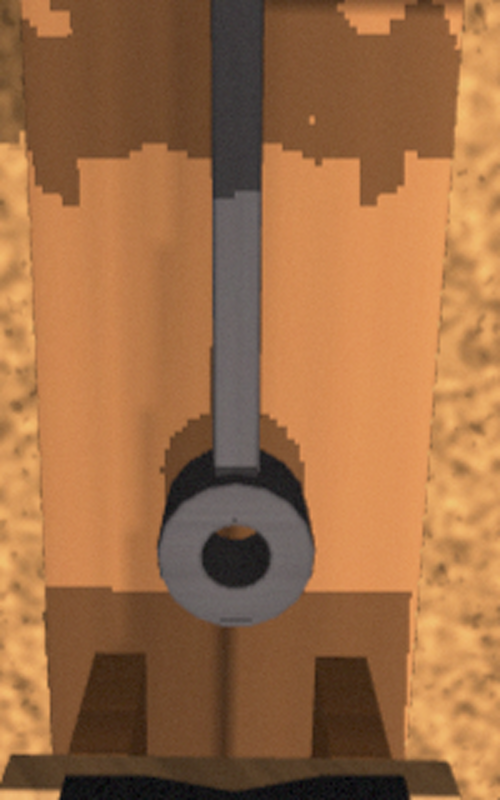

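```bash
python3 - <<'E'
from h import *
E=load("wE");F=load("wF"); a=lambda x,y:(220+(x+.5)/2.5-.5,40+(y+.5)/2.5-.5)
print("hub",tri([(E,*a(231,548)),(F,*a(236.5,556.5))]),atz(E,*a(231,548),.048),atz(F,*a(236.5,556.5),.048))
print("barE",atz(E,*a(231,20),.04),atz(E,*a(231,150),.04),atz(E,*a(230,470),.04))
print("barF",atz(F,*a(237.5,30),.04),atz(F,*a(238,210),.04),atz(F,*a(237.5,460),.04))
# eye centre from wE approx: eye bottom edge row~12
E
```

```text
hub (array([0.513 , 0.1218, 0.0752]), [0.00014275565463385073, 0.00014275565463391248]) [0.5129 0.1348 0.048 ] [0.5131 0.1352 0.048 ]
barE [ 0.5127 -0.0414  0.04  ] [ 0.5127 -0.002   0.04  ] [0.5132 0.1084 0.04  ]
barF [ 0.5129 -0.0131  0.04  ] [0.5127 0.0338 0.04  ] [0.5128 0.1075 0.04  ]
```

```bash
python3 - <<'E'
from h import *
E=load("wE");S=load("sD");a=lambda x,y:(220+(x+.5)/2.5-.5,40+(y+.5)/2.5-.5)
print("hub w+s",tri([(E,*a(231,548)),(S,285+309.5/4-.5,105+338.5/4-.5)]))
q=ori([-.155,-.988],1)
bot.move_pose([0.50,-0.27,0.24],q);bot.pause(.2);cap("wrist","wG")
bot.line_to([0.57,-0.23,0.22],rate=.3);bot.pause(.2);cap("wrist","wH");print(sense()["clock"],sense()["position"])
E
```

```text
hub w+s (array([0.514 , 0.1377, 0.0449]), [0.0016970755993726506, 0.0016970755993726684])
13.5583 [ 0.5695 -0.2306  0.2206]
```

View pics/wG.png

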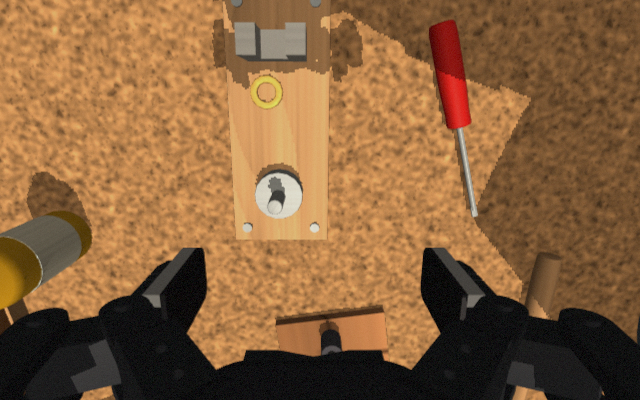

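View pics/wH.png

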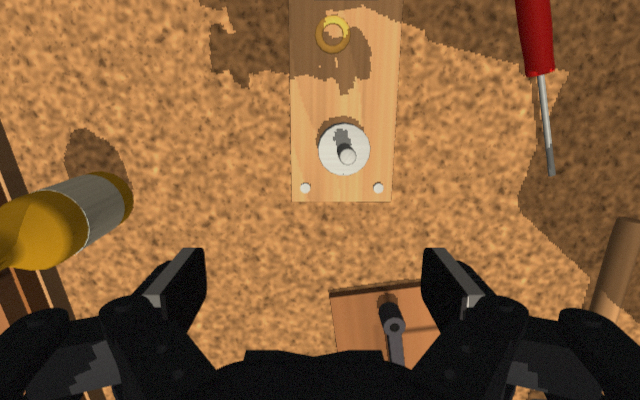

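```bash
python3 - <<'E'
from h import *
crop("wG",215,0,345,250,3,"cG"); crop("wH",280,90,420,210,5,"cH")
E
```

```text
(no output)
```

View pics/cG.png

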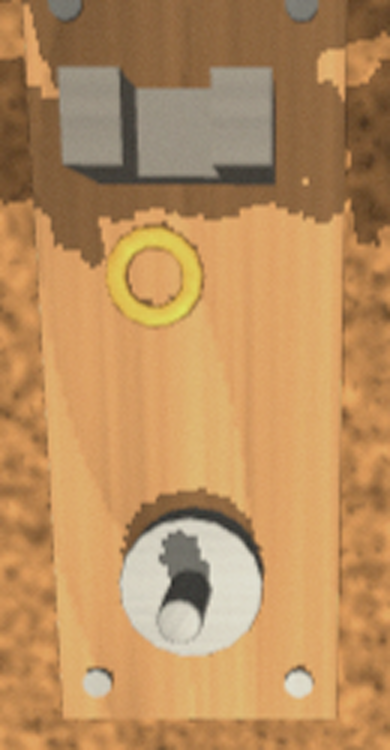

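View pics/cH.png

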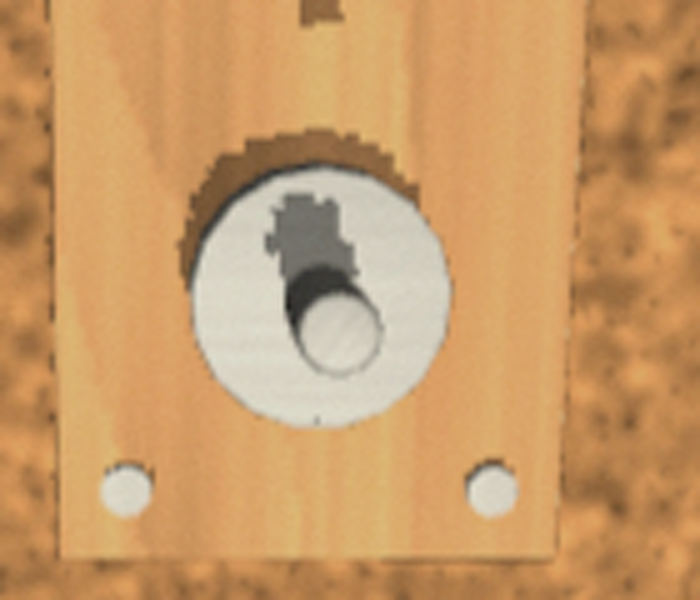

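```bash
python3 - <<'E'
from h import *
G=load("wG");H=load("wH"); g=lambda x,y:(215+(x+.5)/3-.5,(y+.5)/3-.5); h=lambda x,y:(280+(x+.5)/5-.5,90+(y+.5)/5-.5)
print("pin",tri([(G,*g(181,622)),(H,*h(340,333))]),atz(G,*g(181,622),.075),atz(H,*h(340,333),.075))
print("boss",tri([(G,*g(192.5,586.5)),(H,*h(321,296))]),atz(G,*g(192.5,586.5),.038),atz(H,*h(321,296),.038))
f=atz(G,*g(166.5,116),.075);print("fork",f,"outer",atz(G,*g(60,116),.075),atz(G,*g(273,116),.075))
p=atz(G,*g(181,622),.075);d=(f-p)[:2];print(np.linalg.norm(d),d/np.linalg.norm(d))
b=atz(G,*g(192.5,586.5),.038)
for P in((f-b)[:2],): print("from boss",np.linalg.norm(P),P/np.linalg.norm(P))
# board end corners / side screws
c=[atz(H,*h(*x),.018) for x in((62,557),(557,556))];e=(c[1]-c[0])[:2];print("end edge",e,np.linalg.norm(e),"dir",np.array([e[1],-e[0]])/np.linalg.norm(e))
sc=[atz(G,*g(*x),.020) for x in((97,682),(299,683),(65,5),(301,5))];print("long dirs",[(v/np.linalg.norm(v),np.linalg.norm(v)) for v in((sc[2]-sc[0])[:2],(sc[3]-sc[1])[:2])])
E
```

```text
pin (array([ 0.539 , -0.2429,  0.0738]), [0.00034541369273158795, 0.0003454136927314123]) [ 0.5387 -0.2429  0.075 ] [ 0.5393 -0.2434  0.075 ]
boss (array([ 0.539 , -0.2434,  0.0362]), [0.0003729761725376625, 0.00037297617253785105]) [ 0.5386 -0.2436  0.038 ] [ 0.5393 -0.2441  0.038 ]
fork [ 0.5172 -0.3814  0.075 ] outer [ 0.545  -0.3857  0.075 ] [ 0.4894 -0.3771  0.075 ]
0.14010811147724758 [-0.1535 -0.9881]
from boss 0.1394356704076049 [-0.1532 -0.9882]
end edge [-0.0979  0.0152] 0.0990612937232047 dir [0.153  0.9882]
long dirs [(array([-0.1569, -0.9876]), np.float64(0.21894074959449447)), (array([-0.1548, -0.9879]), np.float64(0.21934173891514847))]
```

```bash
python3 - <<'E'
from h import *
q=ori([-.002,-1],1)
bot.move_pose([0.5129,0.0752,0.16],q)
bot.line_to([0.5129,0.0752,0.07],q,rate=.2)
bot.line_to([0.5129,0.0752,0.018],q,rate=.1)
s=sense();print(s["clock"],s["position"],s["contact_force"])
eoat.close();s=sense();print(s["clock"],s["position"],s["contact_force"],s["moment"],s["gripper_width"])
bot.line_to([0.5129,0.0752,0.05],q,rate=.06);bot.pause(.3)
s=sense();print(s["clock"],s["position"],s["contact_force"],s["moment"],s["gripper_width"])
cap("scene","sI");cap("wrist","wI");crop("sI",265,85,445,275,4,"csI")
E
```

```text
16.025 [0.5135 0.0753 0.0187] [0.4608 0.0259 0.5478]
16.675 [0.513  0.0752 0.0183] [-1.5287  0.4352  6.0118] [-0.055   0.3247 -0.0084] 0.01291573486625184
17.6583 [0.5127 0.0752 0.0498] [ 0.4089  0.0036 -6.0763] [0.0026 0.0168 0.036 ] 0.012517081397386338
```

View pics/csI.png

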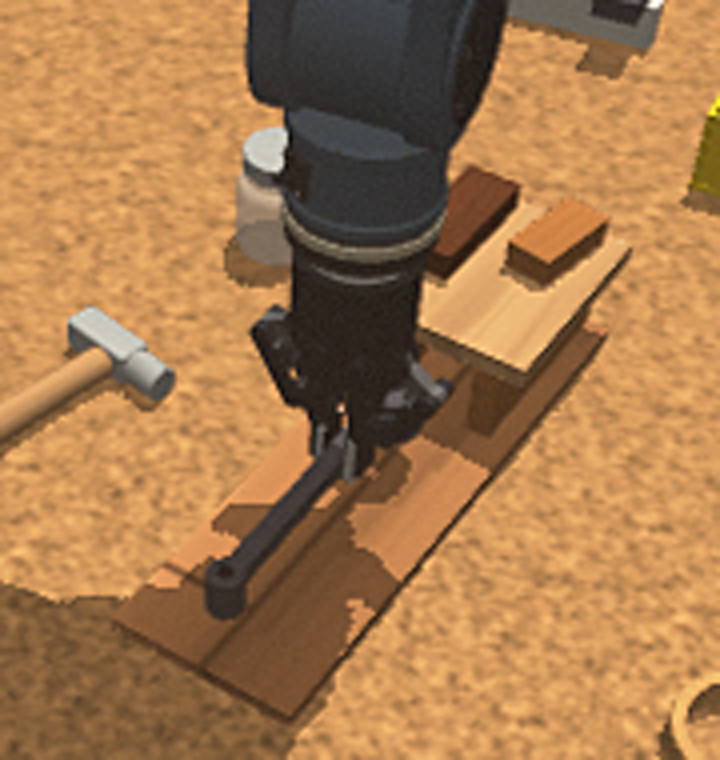

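View pics/wI.png

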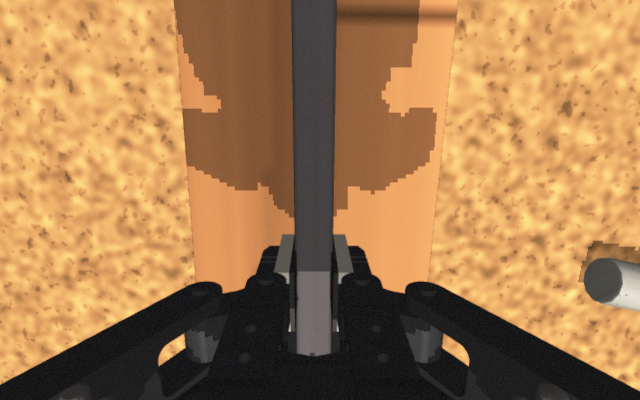

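```bash
python3 - <<'E'
from h import *
bot.line_to([0.5129,0.0752,0.155],rate=.12)
q=ori([-.154,-.988],1)
bot.line_to([0.5298,-0.3023,0.155],q,rate=.13);bot.pause(.3)
bot.line_to([0.5298,-0.3023,0.121],q,rate=.05);bot.pause(.5)
s=sense();print(s["clock"],s["position"],s["contact_force"],s["moment"],s["gripper_width"])
cap("scene","sJ");cap("top","tJ");cap("wrist","wJ")
crop("sJ",170,190,340,380,4,"csJ");crop("tJ",350,120,480,200,6,"ctJ")
E
```

```text
23.475 [ 0.5298 -0.3023  0.121 ] [ 0.1877 -0.0253 -6.2738] [-0.0211 -0.0341  0.0352] 0.012488072009279276
```

View pics/csJ.png

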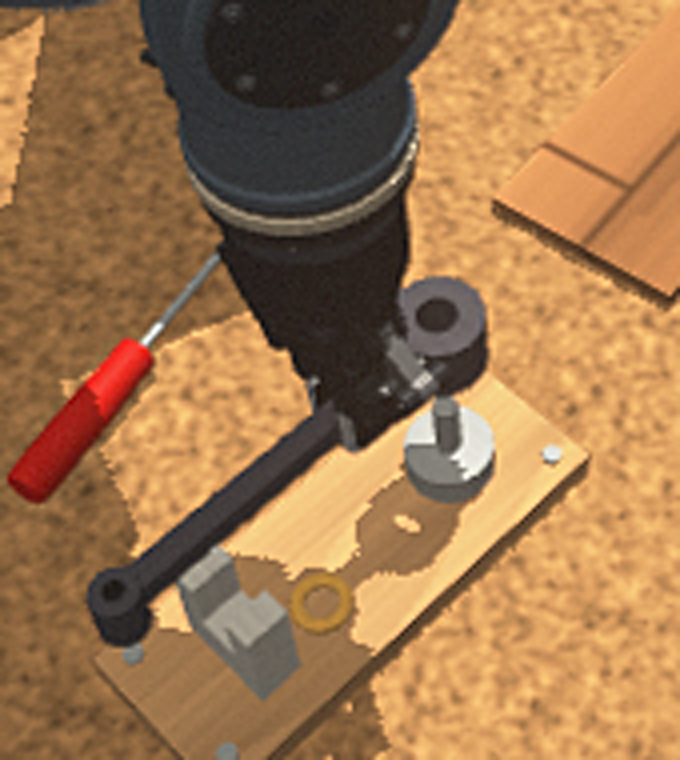

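View pics/ctJ.png

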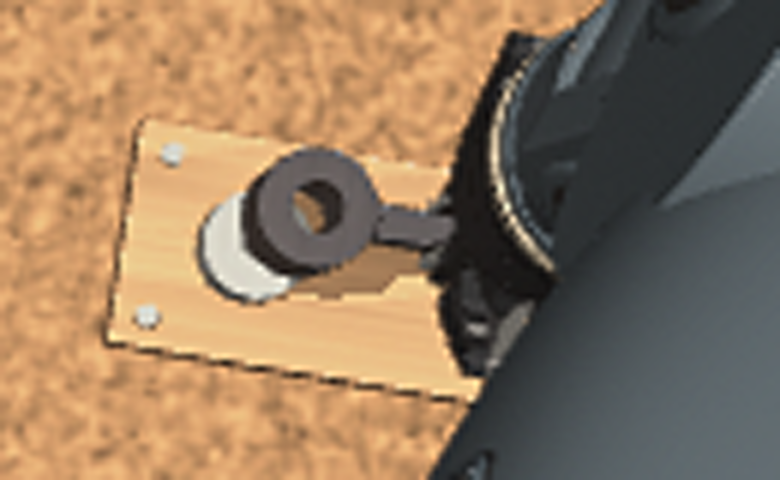

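View pics/wJ.png

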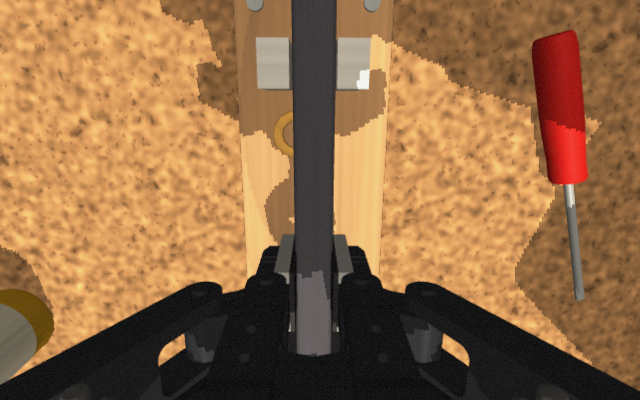

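```bash
python3 - <<'E'
from h import *
S=load("sJ");T=load("tJ");s0=load("scene0");t0=load("top0");W=load("wJ")
sj=lambda x,y:(170+(x+.5)/4-.5,190+(y+.5)/4-.5); tj=lambda x,y:(350+(x+.5)/6-.5,120+(y+.5)/6-.5)
print("hub",tri([(S,*sj(438,316)),(T,*tj(317,211))]),atz(S,*sj(438,316),.151),atz(T,*tj(317,211),.151))
print("eye scene",atz(S,*sj(114,590),.145), "want",np.array([.539,-.243])+.19*np.array([-.154,-.988]))
print("pred hub px",proj(S,[.539,-.243,.151]),sj(438,316),proj(T,[.539,-.243,.151]),tj(317,211),"eye",proj(S,[.5097,-.4307,.145]),sj(114,590))
# same-camera reference: boss via top, pin via scene gave bias
print("fork W",atz(W,312.5,63,.075),"bar W",atz(W,314,63,.143),atz(W,314,5,.143),atz(W,314.5,250,.143))
E
```

```text
hub (array([ 0.5386, -0.2427,  0.1493]), [0.002168426739924362, 0.0021684267399243017]) [ 0.5412 -0.2423  0.151 ] [ 0.5367 -0.2436  0.151 ]
eye scene [ 0.5106 -0.4294  0.145 ] want [ 0.5097 -0.4307]
pred hub px (np.float64(277.99348662707075), np.float64(268.3392105293005)) (279.125, 268.625) (np.float64(402.1317169768489), np.float64(153.75868075311524)) (402.4166666666667, 154.75) eye (np.float64(197.1900357840836), np.float64(337.45394775065665)) (198.125, 337.125)
fork W [ 0.5176 -0.3817  0.075 ] bar W [ 0.5179 -0.3762  0.143 ] [ 0.5153 -0.3926  0.143 ] [ 0.5275 -0.3128  0.143 ]
```

```bash
python3 - <<'E'
from h import *
a=cv2.imread("pics/scene0.png").astype(int);b=cv2.imread("pics/sJ.png").astype(int)
for n,(u0,v0,u1,v1) in dict(jar=(320,115,350,155),offcut=(385,130,425,155),sdtip=(172,285,205,318),shelf=(355,140,420,165),washer=(240,330,262,350)).items(): print(n,np.abs(a-b)[v0:v1,u0:u1].mean())
s=sense();print(s["clock"],s["position"],s["gripper_width"],s["contact_force"])
sign_off()
E
```

```text
jar 27.95888888888889
offcut 20.531
sdtip 26.027854300581573
shelf 20.50051282051282
washer 37.66742424242424
23.625 [ 0.5298 -0.3023  0.121 ] 0.012694084638355772 [-0.1176  0.3246 -6.9025]
the job is handed in; nothing more can be done
```

View pics/sJ.png

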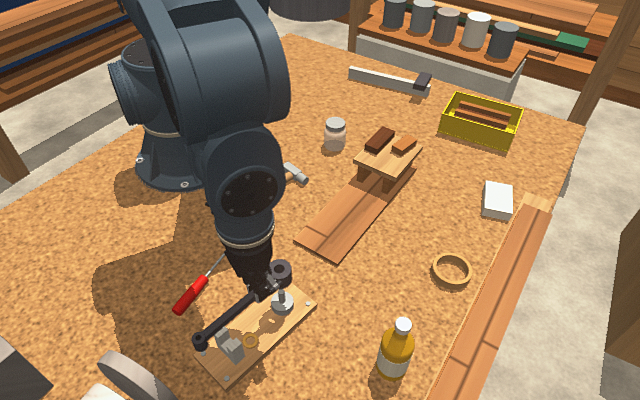

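The job is done and handed in at 23.6 s of the 48 s allowed, with the gripper still holding the lever over the pin.

**What I did:** I gripped the bar near the eye and slid the lever 135 mm along the deck. The gripper pressed down lightly the whole way (about 5–8 N), and the hub ended about 31 mm clear of the shelf. I then gripped it again at the balance point, lifted it straight up and carried it over the fixture.

**Last checks:**
- **Position:** from two cameras, the hub's top centre is at (0.5386, -0.2427, 0.149), against the pin at (0.539, -0.243). That puts it within about 1 mm sideways, with the underside 38–40 mm above the pin's tip.
- **Alignment:** the bar points along (-0.151, -0.989) and the fixture along (-0.154, -0.988). The wrist camera shows the bar centred between the prongs.
- **Level and load:** the lever is level to about 0.5°, the moment on the wrist is near zero, and the wrist carries about 6–7 N, which fits the lever's weight.

**Checks that disagreed or failed:**
- **Camera offset:** the scene and top cameras differ by about 4 mm in x. I used the wrist camera's values, which lie between them.
- **Hub height after the slide:** two wrist views gave 0.075 m, but they were too close together to trust. The wrist and scene cameras together gave 0.045 m, against 0.048 m expected.
- **Bystanders:** my before/after image comparison did not settle whether anything had moved. It differed everywhere, probably from a change in lighting. By eye, in a picture I viewed only after handing in, the jar, screwdriver, offcut and washer are in the same places as at the start.

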